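# Load a driver module through the one-way flap of the tester

## Robot

A 6-joint arm with a two-finger parallel gripper is mounted at the origin on the work surface. World frame = base frame: x ahead of the robot, y to its left, z up, the work surface at z = 0. Lengths are in m, angles in rad, forces in N, time in s.
With the tool pointing down it reaches from about 0.4 to 0.825 m from the base axis. Payload 7 kg.
Tool frame: the origin (TCP) lies at the centre of the arm's flange, where the gripper is bolted on; the fingertips stand 178 mm ahead of it and the grasp point (between the pads) lies arm.tcp_to_grasp ahead of it (arm.tcp_to_grasp is the distance from the TCP to the grasp point, in m); z points along the fingers, y is the direction in which the jaws open and shut (so a half turn about z gives the same grasp; the last joint's range is limited). The gripper opens to 88 mm and grips with 3 to 60 N. Pads are 19 mm wide; open, the fingers measure 130 mm over their backs; the gripper's body (78 mm by 193 mm) begins 47 mm behind the grasp point.
Start: joints at [-0.922, 0.359, 0.012, 0, -1.224, -0.288], TCP at [0.238, -0.632, 0.405] pointing down, gripper open.
Joint ranges: [-3.07, 3.07], [-1.43, 2.12], [-1.02, 1.25], [-3.03, 1.67], [-3.05, -0], [-3.03, 3.03]. Speed limits (rad/s): [2.39, 2.39, 3.01, 3.14, 3.14, 3.14].

## Interface

Orientations are given as [roll, pitch, yaw] about the fixed x, y, z axes, in that order (R = Rz(yaw) Ry(pitch) Rx(roll)).
In Python, from station import arm gives the robot as it stands.
- The arm moves only by the tool move_arm, never from a script. Its argument "deltas" is a list of rows, each a list of 6 numbers: the shift along the world's x, y, z in mm, then the turn, a rotation vector about the world's x, y, z in degrees. In form: [[tx, ty, tz, ax, ay, az], ...]. A call has exactly 5 rows; each row shifts and turns the commanded pose from where the row before left it; what a row does not reach is not made up. A row lasts 1/12 s, in which the tool goes at most 41.7 mm and 7.16 degrees, less where a joint would pass 70% of its speed; a pose out of reach is approached as far as the arm can. A call with a gripper value outside its range is refused whole. "claw" is the closure in counts, from 0 (fully open) to 255 (shut), set as the call begins (left out, the last holds). The fingers move at their own pace and stop on an object; "squeeze" is the grip in N (left out, the last holds). Time passes only in rows, so rows that do not move let the fingers close, or fill a call up. It gives the time, the measured TCP pose, the force and the opening at its end, in the units of the state.
- arm.get_state(): the state, without advancing time (a new reading comes with each control period).
- arm.grab_frame(name): name is "scene" or "top"; returns the picture (400x640x3 uint8, red, green, blue); there is no depth.
- arm.calibration(name): a dict with "intrinsics" (3x3 intrinsics, pixels), "T" (4x4, takes a point from camera to world coordinates). Camera axes: x right, y up, looking along -z (the intrinsics and any distortion apply to the point x, -y, -z); pixel columns grow to the right and rows downward; lengths in m; the calibration is good to about 2 mm. A picture is of the moment at which its call begins. calibration takes no time and is no camera call.
- arm.job_done(): hands the job in, once; it reports no verdict.
Trained networks look in the newest picture that a camera, given by its name, has taken for a name from the list of things; names that differ only in an ending like _2 or _b are one class to them, and where a whole thing is asked for, a point or a joint stands for the part that bears it (a point fixed in the world has none). Each returns a list of dicts, best first, with "score" (0 to 1); they miss things now and then, are a little off and sometimes report something else, mostly with a low value. They report only what shows in the picture. A call takes as long as a camera call.
- arm.spot_in(thing, camera): "xy" ([column, row] in pixels, amid what is visible of it).
- arm.masks_of(thing, camera): "pixels" (400x640 bool, what is visible of it) and "xy" ([column, row] in pixels, amid what is visible of it).
- arm.spot_point(thing, camera): "xy" ([column, row] in pixels: a listed point, or the origin of a listed thing).
The state is a dict: "t": time; "q": joint angles; "qd": joint speeds; "joint_efforts": joint torques, N m; "eef_pos": TCP position; "ee_rot": TCP orientation; "force": force on the tool from outside, world axes, zero at the start; "moment": the same for the moment, N m; "width": finger opening in m.
Only numpy, scipy, OpenCV 4.12 (cv2) and the standard library are available. Lean on these libraries where they do the work, as an engineer would, in place of code of your own. Each camera call takes 0.05 s, during which the arm holds its last target. There are 200 camera calls.

## Task

Load the blue module into the tester: set it on the chute's open end with its metal connector towards the orange flap, then push it from behind along the floor through the sprung flap until the green docking socket is pressed fully home. Feel for the socket and never push harder than about 20 N. Take the hand out so that the flap falls shut behind the module, do not lift the module over the flap or force the flap outwards, and leave the red bin, the yellow meter and the grey spool where they are.

Things in the scene. Friction and masses are not known exactly. Their poses are not given: they have to be found in the camera images.
- module: Blue box 70 long (x) x 46 wide (y) x 32 mm tall, about 0.3 kg, with dark ribs on top and a steel connector (24 wide, 14 tall, standing out 10 mm) on its +x end. Origin: centre of the box's underside; x points to the connector, z up.
- module_nose (a point): Centre of the connector's front face, 45 mm ahead of the module's origin along its x and 16 mm up.
- chute: Fixed aluminium plate 350 x 100 x 8 mm with clear side walls (top at 42 mm), open on top. Origin: on the bench under the gate, mid-lane; x is the push direction, z up; floor at z = 8 mm. Plate runs from x = -150 to 200. No walls before x = -55; they flare in from 72 mm apart there to a 49 mm wide lane from x = -30 onwards.
- chute_apron (a point): Point on the chute's floor, mid-lane, at the chute's x = -90 mm, between two yellow strips: the open end, without walls, where the module is set down.
- chute_gate (a point): Point on the chute's floor, mid-lane, in the gate (x = 0). Beyond it the lane is 8 mm wider on its +y side up to x = 58 mm, tapering back to 49 mm at x = 82. At the far end stands the grey docking head (top at 58 mm). The face of its green socket, before it is pressed, lies anywhere from x = 132 to 154 mm: not measured, it must be felt.
- flap (a joint): Orange flap 51 x 31 x 4 mm (top at 41 mm) across the gate, on a vertical pin at the lane's +y side (y = 28 mm). 0 = shut; grows to 1.55 rad as it swings to +x against a spring (0.03 to 0.09 N m); cannot swing to -x. Falls shut once the module's rear is beyond x = 54 mm and the hand is out. Pushing the module past it takes up to about 12 N if done slowly, most when its front corner meets the flap.
- socket (a joint): Green socket plate of the docking head, 44 wide x 28 mm tall, facing -x of the chute: 0 = out, 0.010 m = fully home against a hard stop. It slides under the connector's push at about 7 N (on top of the module's own friction of 1 to 4 N) and stays where it is left.
- bin: Red open parts bin 100 x 130 x 55 mm with bits in it, loose. Origin: centre of its underside. Leave alone.
- meter: Yellow hand-held meter 75 x 140 x 32 mm lying flat, loose. Origin: centre of its underside. Leave alone.
- spool: Grey solder spool, 48 mm across, 38 mm tall, standing, loose. Origin: centre of its underside. Leave alone.

How it is judged:
By the outcome, as a careful person would: the job done as asked, in the order asked, and still so for the second after the job is handed in, with the robot touching nothing.
It also fails if it takes over 70 s, if anything falls off the work surface, if the arm or the gripper's body presses on something with over 40 N, if the wrist force passes 120 N, or if a joint passes its speed limit or range.

## Working session

There is one attempt and no reset: what is moved stays moved. The work goes in short steps, Python scripts to look and compute and a tool call to move; the robot and the scene stay as the last step left them, time stands still between calls to the robot, and variables do not carry over. Pictures are saved under pics/ and viewed, about 8 in all and at most 12, crops included, and the job is handed in when it is done.

Besides the shell and the picture viewer there is one more tool, called after "Request:" by a JSON object that holds its "fn" and its "kwargs". move_arm: Moves the arm, as the interface text tells. Its arguments: {"type":"object","properties":{"deltas":{"type":"array","items":{"type":"array","items":{"type":"number"}}},"claw":{"type":"number"},"squeeze":{"type":"number"}},"required":["deltas"]}

```bash
mkdir -p pics; ls
cat > h.py <<'E'
import numpy as np, cv2
from station import arm
def ray(cam,xy):
    c=arm.calibration(cam);K=np.array(c["intrinsics"]);T=np.array(c["T"])
    d=np.linalg.inv(K)@[xy[0],xy[1],1]; d=np.array([d[0],-d[1],-d[2]])
    return T[:3,3],T[:3,:3]@d
def at_z(cam,xy,z):
    o,d=ray(cam,xy); return o+d*(z-o[2])/d[2]
def proj(cam,p):
    c=arm.calibration(cam);K=np.array(c["intrinsics"]);T=np.array(c["T"])
    q=np.linalg.inv(T)@np.r_[p,1]; u=K@[q[0],-q[1],-q[2]]; return u[:2]/u[2]
E
python3 - <<'E'
from h import *
s=arm.get_state();print(s,arm.tcp_to_grasp)
for cam in("scene","top"):
    im=arm.grab_frame(cam);cv2.imwrite(f"pics/{cam}0.png",im[:,:,::-1])
    print(cam,{k:v for k,v in arm.calibration(cam).items() if k not in("intrinsics","T")},np.array(arm.calibration(cam)["T"])[:3,3])
    for th,z in(("module",0),("module_nose",.016),("chute",0),("chute_apron",.008),("chute_gate",.008),("bin",0),("meter",0),("spool",0)):
        print(th,[(np.round(r["xy"],1),round(r["score"],2),np.round(at_z(cam,r["xy"],z)[:2],4)) for r in arm.spot_point(th,cam)[:2]])
print(arm.get_state()["t"])
E
```

```text
pics
{'t': 0.0, 'q': array([-9.21944180e-01,  3.59388126e-01,  1.10651285e-02, -3.65595479e-04,
       -1.22407123e+00, -2.88090155e-01]), 'qd': array([ 1.15830808e-04,  1.08156814e-03,  8.55355409e-05, -1.16931226e-03,
        2.11099946e-04,  1.41395770e-03]), 'joint_efforts': array([ 9.81593876e-04, -5.82720029e+01,  2.93059373e+01,  6.99721813e+00,
        6.92273868e-03, -1.37515135e-04]), 'eef_pos': array([ 0.23819653, -0.6313727 ,  0.40372158]), 'ee_rot': array([ 3.13996295e+00, -1.24525324e-04, -2.78095507e+00]), 'force': array([ 0.19693708, -0.20416424, -0.36561376]), 'moment': array([-0.02643744, -0.00557082, -0.01484237]), 'width': 0.08790795972226896} 0.1593
scene {} [ 1.23546282 -0.22326176  0.5831628 ]
module [(array([234.2, 190.4]), 0.76, array([ 0.4663, -0.2833]))]
module_nose [(array([251.7, 175.9]), 0.82, array([ 0.4347, -0.2354])), (array([415.7, 261.1]), 0.43, array([0.7931, 0.0668]))]
chute [(array([356.7, 189.3]), 0.56, array([0.5249, 0.0233]))]
chute_apron [(array([323. , 196.8]), 0.96, array([ 0.5467, -0.0698]))]
chute_gate [(array([359.9, 193. ]), 0.86, array([0.5507, 0.0235]))]
bin [(array([292.4, 275. ]), 0.96, array([ 0.7643, -0.1787]))]
meter [(array([415.9, 261.4]), 0.82, array([0.7814, 0.0751]))]
spool [(array([206.3, 263.7]), 0.59, array([ 0.6998, -0.3459]))]
top {} [ 0.51860358 -0.10219338  0.75608409]
module [(array([415.4, 294. ]), 0.85, array([ 0.4428, -0.2834]))]
module_nose [(array([393.4, 295.4]), 0.96, array([ 0.4414, -0.2385]))]
chute []
chute_apron [(array([303.2, 241.4]), 0.64, array([ 0.5396, -0.0684]))]
chute_gate [(array([256.1, 243.4]), 0.7, array([0.5347, 0.0219]))]
bin [(array([358.9, 136.7]), 0.91, array([ 0.7506, -0.1763]))]
meter [(array([240.4, 122.3]), 0.9, array([0.778 , 0.0633])), (array([392.7, 296. ]), 0.57, array([ 0.4385, -0.2401]))]
spool [(array([451.5, 160.5]), 0.95, array([ 0.7037, -0.3607]))]
0.9
```

View pics/top0.png

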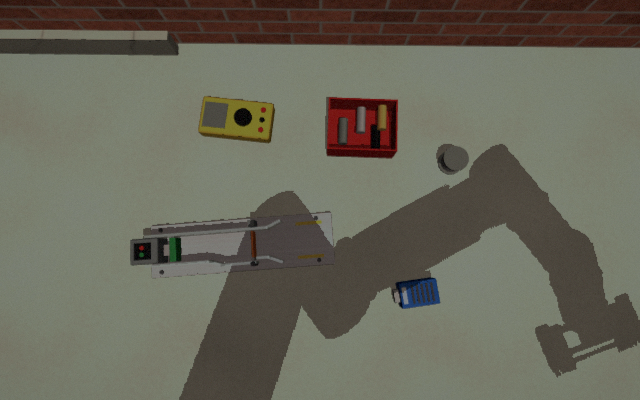

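View pics/scene0.png

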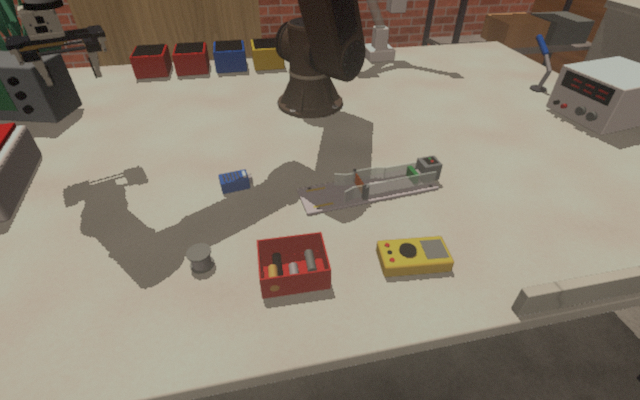

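The top view shows the module at about (418,293) with its connector facing left (+y). The chute runs left, with its open end at about (333,240), the flap at column 254 and the docking head at about (150,250). The scene view agrees with this. Next I'll refine the yaws and positions from the masks and colours.

Run:
```python
from h import *
im=cv2.imread("pics/top0.png")
arm.grab_frame("top")
m=arm.masks_of("module","top")[0]["pixels"].astype(np.uint8)
hsv=cv2.cvtColor(im,cv2.COLOR_BGR2HSV)
b=((hsv[...,0]>100)&(hsv[...,0]<130)&(hsv[...,1]>120)).astype(np.uint8)
b[:, :380]=0
def rect(mk,z,n):
    c=max(cv2.findContours(mk,0,1)[0],key=cv2.contourArea)
    P=np.array([at_z("top",p[0],z)[:2] for p in c])*1000
    r=cv2.minAreaRect(P.astype(np.float32));print(n,np.round(r[0],1),np.round(r[1],1),round(r[2],2))
rect(m,.032,"mask");rect(b,.032,"blue")
def med(mk,z,n):
    ys,xs=np.nonzero(mk);p=np.array([at_z("top",q,z)[:2] for q in zip(xs,ys)])*1000;print(n,len(p),p.mean(0).round(1),np.round(cv2.minAreaRect(p.astype(np.float32)),1) if 0 else cv2.minAreaRect(p.astype(np.float32)))
y=(hsv[...,0]>15)&(hsv[...,0]<32)&(hsv[...,1]>100);y[:200]=0
n,l,st,ce=cv2.connectedComponentsWithStats(y.astype(np.uint8))
for i in range(1,n):
    if st[i,4]>10: med(l==i,.008,"yellow")
o=(hsv[...,0]<15)&(hsv[...,1]>120);o[:200]=0;o[:,:200]=0;med(o,.041,"flap")
g=(hsv[...,0]>45)&(hsv[...,0]<80)&(hsv[...,1]>120);g[:200]=0;g[:,:164]=0;med(g,.03,"green")
for p in((331,212),(334,265),(152,277)):print(p,at_z("top",p,.008)[:2]*1000)
cv2.imwrite("pics/crop1.png",cv2.resize(im[190:320,120:450],None,fx=2.4,fy=2.4,interpolation=cv2.INTER_CUBIC))
```

```text
mask [ 448.3 -274.4] [46.3 83.2] 9.2
blue [ 449.2 -279.6] [47.3 72.7] 8.95
yellow 83 [575.9 -76.1] ((575.9392700195312, -76.03461456298828), (6.426244258880615, 48.579124450683594), 5.451817512512207)
yellow 89 [512.1 -83.2] ((512.1168212890625, -82.79768371582031), (6.465753078460693, 48.12580108642578), 4.739391803741455)
flap 119 [533.8  22. ] ((533.8568115234375, 21.942028045654297), (46.07244110107422, 8.744935989379883), 4.988886833190918)
green 241 [521.9 169.2] ((521.6551513671875, 168.73260498046875), (42.57310485839844, 18.619234085083008), 3.651139259338379)
(331, 212) [ 596.93392158 -121.23074593]
(334, 265) [ 495.63678399 -127.77109396]
(152, 277) [468.94645532 217.40311899]
```

View pics/crop1.png

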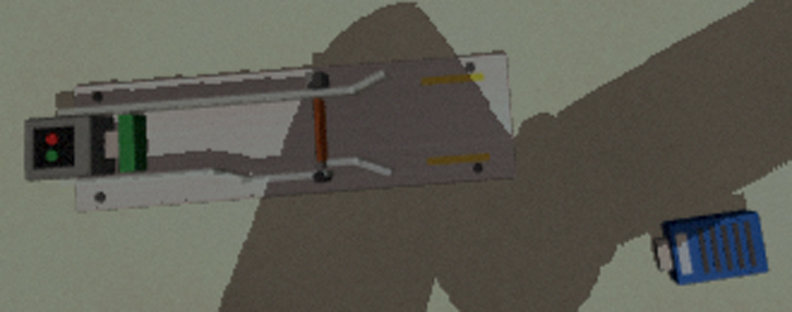

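Request:
{"fn": "move_arm", "kwargs": {"deltas": [[14, 23.4, -9.6, 0, 0, 5.22], [14, 23.4, -9.6, 0, 0, 5.22], [14, 23.4, -9.6, 0, 0, 5.22], [14, 23.4, -9.6, 0, 0, 5.22], [14, 23.4, -9.6, 0, 0, 5.22]], "claw": 0, "squeeze": 15}}

```text
t: 1.42
eef_pos: [0.3086, -0.5135, 0.3564]
ee_rot: [-3.141, -0.0, -2.321]
force: [1.3, 1.0, 0.4]
width: 0.0878
```

Request:
{"fn": "move_arm", "kwargs": {"deltas": [[14, 23.4, -9.6, 0, 0, 5.22], [14, 23.4, -9.6, 0, 0, 5.22], [14, 23.4, -9.6, 0, 0, 5.22], [14, 23.4, -9.6, 0, 0, 5.22], [14, 23.4, -9.6, 0, 0, 5.22]]}}

```text
t: 1.83
eef_pos: [0.3788, -0.3964, 0.3085]
ee_rot: [-3.141, -0.0, -1.865]
force: [0.8, 0.3, 0.7]
width: 0.0877
```

Request:
{"fn": "move_arm", "kwargs": {"deltas": [[14, 23.4, -9.6, 0, 0, 5.22], [14, 23.4, -9.6, 0, 0, 5.22], [14, 23.4, -9.6, 0, 0, 5.22], [14, 23.4, -9.6, 0, 0, 5.22], [14, 23.4, -9.6, 0, 0, 5.22]]}}

```text
t: 2.25
eef_pos: [0.4489, -0.2793, 0.2605]
ee_rot: [-3.141, -0.0, -1.41]
force: [1.0, 0.5, -0.5]
width: 0.0874
```

Request:
{"fn": "move_arm", "kwargs": {"deltas": [[0, 0, 0, 0, 0, 0], [0, 0, 0, 0, 0, 0], [0, 0, 0, 0, 0, 0], [0, 0, 0, 0, 0, 0], [0, 0, 0, 0, 0, 0]]}}

```text
t: 2.67
eef_pos: [0.448, -0.2812, 0.261]
ee_rot: [-3.141, -0.0, -1.416]
force: [0.2, 0.2, 0.2]
width: 0.0876
```

Run:
```python
from h import *
s=arm.get_state();print(s["t"],s["eef_pos"].round(4),np.degrees(s["ee_rot"]).round(2),s["force"].round(1))
im=arm.grab_frame("top");v=im[220:360,330:530]
im2=arm.grab_frame("scene")
cv2.imwrite("pics/a2.png",np.hstack([cv2.resize(v[:,:,::-1],(400,280)),cv2.resize(im2[120:260,150:350,::-1],(400,280))]))
for c in("top","scene"):
    for n,z in(("module",0),("module_nose",.016)):
        print(c,n,[(round(r["score"],2),at_z(c,r["xy"],z)[:2].round(4)) for r in arm.spot_point(n,c)[:2]])
```

```text
2.6667 [ 0.448  -0.2812  0.261 ] [-1.7997e+02 -2.0000e-02 -8.1120e+01] [0.2 0.2 0.2]
top module []
top module_nose []
scene module [(0.7, array([ 0.4612, -0.2839]))]
scene module_nose [(0.84, array([ 0.4329, -0.2399]))]
```

View pics/a2.png

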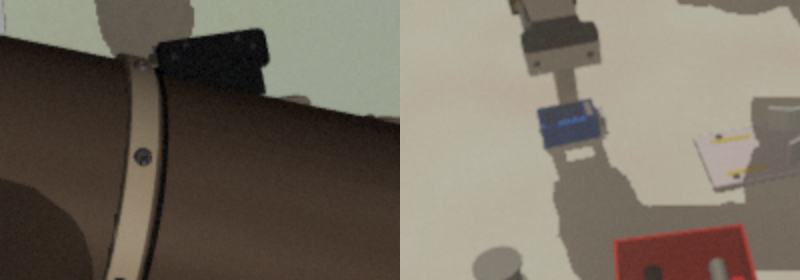

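The top view is blocked by the arm. The scene crop shows the fingers straddling the module (at about (568,122) in the crop), so I'll descend and grip.

Request:
{"fn": "move_arm", "kwargs": {"deltas": [[0, 0, -16, 0, 0, 0], [0, 0, -16, 0, 0, 0], [0, 0, -16, 0, 0, 0], [0, 0, -16, 0, 0, 0], [0, 0, -15, 0, 0, 0]]}}

```text
t: 3.38
eef_pos: [0.4482, -0.2806, 0.181]
ee_rot: [-3.141, -0.0, -1.414]
force: [-0.6, 0.6, -0.2]
width: 0.0874
```

Request:
{"fn": "move_arm", "kwargs": {"deltas": [[0, 0, 0, 0, 0, 0], [0, 0, 0, 0, 0, 0], [0, 0, 0, 0, 0, 0], [0, 0, 0, 0, 0, 0], [0, 0, 0, 0, 0, 0]], "claw": 180}}

```text
t: 3.8
eef_pos: [0.4485, -0.2806, 0.1825]
ee_rot: [-3.14, -0.0, -1.414]
force: [0.9, 0.4, 0.6]
width: 0.0598
```

Request:
{"fn": "move_arm", "kwargs": {"deltas": [[0, 0, 0, 0, 0, 0], [0, 0, 0, 0, 0, 0], [0, 0, 0, 0, 0, 0], [0, 0, 0, 0, 0, 0], [0, 0, 0, 0, 0, 0]]}}

```text
t: 4.22
eef_pos: [0.4483, -0.2806, 0.1821]
ee_rot: [-3.141, -0.0, -1.414]
force: [-1.2, 1.3, 6.6]
width: 0.046
```

Request:
{"fn": "move_arm", "kwargs": {"deltas": [[0, 0, 10, 0, 0, 0], [0, 0, 12, 0, 0, 0], [0, 0, 13, 0, 0, 0], [0, 0, 13, 0, 0, 0], [0, 0, 12, 0, 0, 0]]}}

```text
t: 4.63
eef_pos: [0.448, -0.2804, 0.2426]
ee_rot: [3.141, 0.0, -1.414]
force: [0.6, -0.8, -2.2]
width: 0.0458
```

Request:
{"fn": "move_arm", "kwargs": {"deltas": [[9.5, 21, 0, 0, 0, -0.42], [9.5, 21, 0, 0, 0, -0.42], [9.5, 21, 0, 0, 0, -0.42], [9.5, 21, 0, 0, 0, -0.42], [9.5, 21, 0, 0, 0, -0.42]]}}

```text
t: 5.05
eef_pos: [0.4958, -0.1745, 0.242]
ee_rot: [3.141, 0.0, -1.452]
force: [0.8, -0.2, -2.9]
width: 0.046
```

Request:
{"fn": "move_arm", "kwargs": {"deltas": [[9.5, 21, 0, 0, 0, -0.42], [9.5, 21, 0, 0, 0, -0.42], [9.5, 21, 0, 0, 0, -0.42], [9.5, 21, 0, 0, 0, -0.42], [9.5, 21, 0, 0, 0, -0.42]]}}

```text
t: 5.47
eef_pos: [0.5433, -0.0694, 0.2419]
ee_rot: [3.141, 0.0, -1.488]
force: [0.9, -0.7, -3.0]
width: 0.0458
```

Request:
{"fn": "move_arm", "kwargs": {"deltas": [[0, 0, 0, 0, 0, 0], [0, 0, 0, 0, 0, 0], [0, 0, 0, 0, 0, 0], [0, 0, 0, 0, 0, 0], [0, 0, 0, 0, 0, 0]]}}

```text
t: 5.88
eef_pos: [0.5428, -0.0712, 0.2417]
ee_rot: [3.141, 0.0, -1.488]
force: [-1.3, -0.9, -2.5]
width: 0.0455
```

Run:
```python
from h import *
s=arm.get_state();print(s["t"],s["eef_pos"].round(4),np.degrees(s["ee_rot"]).round(2),s["force"].round(1))
h=s["eef_pos"][2]-.182
im2=arm.grab_frame("scene")
cv2.imwrite("pics/a3.png",cv2.resize(im2[110:250,240:460,::-1],None,fx=3.5,fy=3.5,interpolation=cv2.INTER_CUBIC))
for c in("scene",):
    for n,z in(("module",h),("module_nose",.016+h),("chute_apron",.008),("chute_gate",.008)):
        print(c,n,[(round(r["score"],2),at_z(c,r["xy"],z)[:2].round(4)) for r in arm.spot_point(n,c)[:2]])
```

```text
5.8833 [ 0.5428 -0.0712  0.2417] [179.98   0.   -85.28] [-1.3 -0.9 -2.5]
scene module [(0.7, array([ 0.5512, -0.0777]))]
scene module_nose [(0.8, array([ 0.5247, -0.0293]))]
scene chute_apron [(0.68, array([ 0.5475, -0.0641]))]
scene chute_gate [(0.56, array([0.5412, 0.0274]))]
```

View pics/a3.png

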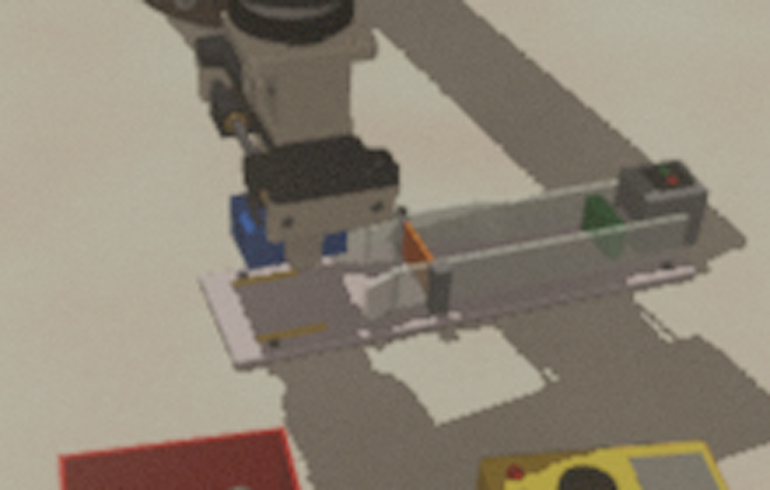

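Request:
{"fn": "move_arm", "kwargs": {"deltas": [[0, 0, -12, 0, 0, 0], [0, 0, -12, 0, 0, 0], [0, 0, -12, 0, 0, 0], [0, 0, -10, 0, 0, 0], [0, 0, -5.5, 0, 0, 0]]}}

```text
t: 6.55
eef_pos: [0.5429, -0.0707, 0.1892]
ee_rot: [3.14, -0.0, -1.488]
force: [-8.8, 0.2, 26.0]
width: 0.0456
```

Request:
{"fn": "move_arm", "kwargs": {"deltas": [[0, 0, 0, 0, 0, 0], [0, 0, 0, 0, 0, 0], [0, 0, 0, 0, 0, 0], [0, 0, 0, 0, 0, 0], [0, 0, 0, 0, 0, 0]]}}

```text
t: 6.97
eef_pos: [0.5434, -0.0705, 0.1904]
ee_rot: [-3.141, 0.0, -1.487]
force: [-1.0, 0.2, -2.2]
width: 0.0459
```

Request:
{"fn": "move_arm", "kwargs": {"deltas": [[0, 0, 0, 0, 0, 0], [0, 0, 0, 0, 0, 0], [0, 0, 0, 0, 0, 0], [0, 0, 0, 0, 0, 0], [0, 0, 0, 0, 0, 0]], "claw": 0}}

```text
t: 7.38
eef_pos: [0.5433, -0.0705, 0.1903]
ee_rot: [-3.141, -0.0, -1.488]
force: [0.3, 0.2, -0.0]
width: 0.0739
```

Request:
{"fn": "move_arm", "kwargs": {"deltas": [[0, 0, 0, 0, 0, 0], [0, 0, 0, 0, 0, 0], [0, 0, 25, 0, 0, 0], [0, 0, 25, 0, 0, 0], [0, 0, 25, 0, 0, 0]]}}

```text
t: 7.8
eef_pos: [0.5431, -0.0706, 0.2657]
ee_rot: [3.14, -0.0, -1.488]
force: [0.9, -0.1, -0.9]
width: 0.0876
```

Request:
{"fn": "move_arm", "kwargs": {"deltas": [[1, -13, 0, 0, 0, -6], [1, -13, 0, 0, 0, -6], [1, -13, 0, 0, 0, -6], [1, -13, 0, 0, 0, -6], [1, -13, 0, 0, 0, -6]], "claw": 255}}

```text
t: 8.22
eef_pos: [0.5482, -0.1361, 0.2653]
ee_rot: [-3.141, 0.0, -2.016]
force: [0.7, -0.3, 0.5]
width: 0.0598
```

Request:
{"fn": "move_arm", "kwargs": {"deltas": [[1, -13, 0, 0, 0, -6], [1, -13, 0, 0, 0, -6], [1, -13, 0, 0, 0, -6], [1, -13, 0, 0, 0, -6], [1, -13, 0, 0, 0, -6]]}}

```text
t: 8.63
eef_pos: [0.5532, -0.2012, 0.2651]
ee_rot: [3.142, -0.0, -2.54]
force: [0.5, 0.3, 0.1]
width: 0.0267
```

Request:
{"fn": "move_arm", "kwargs": {"deltas": [[0, 0, 0, 0, 0, -6], [0, 0, 0, 0, 0, -6], [0, 0, 0, 0, 0, -6], [0, 0, 0, 0, 0, -6], [0, 0, 0, 0, 0, -6]]}}

```text
t: 9.05
eef_pos: [0.5532, -0.2006, 0.2651]
ee_rot: [3.142, -0.0, -3.064]
force: [-0.2, 0.1, -0.0]
width: 0.0009
```

Run:
```python
from h import *
s=arm.get_state();print(s["t"],s["eef_pos"].round(4),np.degrees(s["ee_rot"]).round(2),s["force"].round(1),s["width"])
im=arm.grab_frame("top")[:,:,::-1].copy();i2=arm.grab_frame("scene")[:,:,::-1]
cv2.imwrite("pics/a4.png",np.vstack([cv2.resize(im[190:300,120:450],(750,250),interpolation=cv2.INTER_CUBIC),cv2.resize(i2[90:250,200:500],(600,320),interpolation=cv2.INTER_CUBIC)[:, :].copy() if 0 else cv2.resize(i2[110:225,180:480],(750,288))]))
hsv=cv2.cvtColor(im,cv2.COLOR_BGR2HSV)
b=((hsv[...,0]>100)&(hsv[...,0]<130)&(hsv[...,1]>120)).astype(np.uint8);b[:200]=0;b[290:]=0
c=max(cv2.findContours(b,0,1)[0],key=cv2.contourArea)
P=np.array([at_z("top",p[0],.040)[:2] for p in c])*1000
print(cv2.minAreaRect(P.astype(np.float32)))
y=(hsv[...,0]>15)&(hsv[...,0]<32)&(hsv[...,1]>100);y[:200]=0;y[300:]=0
n,l,st,ce=cv2.connectedComponentsWithStats(y.astype(np.uint8))
for i in range(1,n):
    if st[i,4]>20: print("yel",(at_z("top",ce[i],.008)*1000)[:2].round(1),st[i,4])
for n,z in(("module",.008),("module_nose",.024),("chute_gate",.008),("chute_apron",.008)):
    print(n,[(round(r["score"],2),at_z("top",r["xy"],z)[:2].round(4)) for r in arm.spot_point(n,"top")[:1]])
```

```text
9.05 [ 0.5532 -0.2006  0.2651] [ 1.8000e+02 -1.0000e-02 -1.7553e+02] [-0.2  0.1 -0. ] 0.0008879165790534201
((502.61962890625, -28.098674774169922), (0.0, 0.0), 0.0)
module []
module_nose []
chute_gate []
chute_apron []
```

View pics/a4.png

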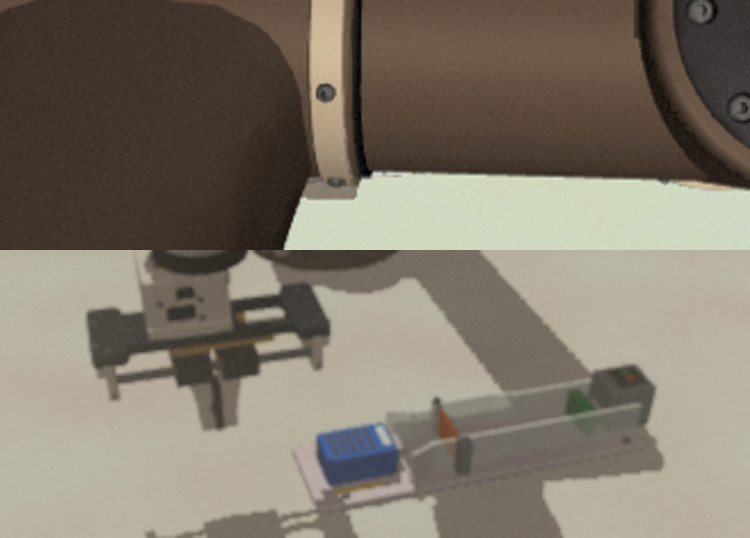

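The top view is fully hidden by the arm. The scene crop shows the module sitting upright on the apron, square to the lane with the connector towards the orange flap, and the closed fingers behind it on the axis. Next I'll lower the fingers and close up on the module.

Request:
{"fn": "move_arm", "kwargs": {"deltas": [[0, 0, -15, 0, 0, 0], [0, 0, -15, 0, 0, 0], [0, 0, -15, 0, 0, 0], [0, 0, -15, 0, 0, 0], [0, 0, -14, 0, 0, 0]]}}

```text
t: 9.77
eef_pos: [0.5532, -0.2005, 0.1904]
ee_rot: [3.142, 0.0, -3.056]
force: [0.2, -0.6, 0.1]
width: 0.0004
```

Request:
{"fn": "move_arm", "kwargs": {"deltas": [[-1, 12, 0, 0, 0, 0], [-1, 12, 0, 0, 0, 0], [-1, 12, 0, 0, 0, 0], [-1, 12, 0, 0, 0, 0], [-1, 10, 0, 0, 0, 0]]}}

```text
t: 10.18
eef_pos: [0.5485, -0.1408, 0.1921]
ee_rot: [-3.142, 0.002, -3.057]
force: [-0.3, -0.0, -0.2]
width: 0.0003
```

Request:
{"fn": "move_arm", "kwargs": {"deltas": [[-0.33, 4, 0, 0, 0, 0], [-0.33, 4, 0, 0, 0, 0], [-0.33, 4, 0, 0, 0, 0], [-0.33, 4, 0, 0, 0, 0], [-0.33, 4, 0, 0, 0, 0]]}}

```text
t: 10.6
eef_pos: [0.5466, -0.1224, 0.1912]
ee_rot: [-3.141, 0.0, -3.059]
force: [1.0, -0.9, -0.5]
width: 0.0005
```

Request:
{"fn": "move_arm", "kwargs": {"deltas": [[-0.33, 4, 0, 0, 0, 0], [-0.33, 4, 0, 0, 0, 0], [-0.33, 4, 0, 0, 0, 0], [-0.33, 4, 0, 0, 0, 0], [-0.33, 4, 0, 0, 0, 0]]}}

```text
t: 11.02
eef_pos: [0.5449, -0.1023, 0.1912]
ee_rot: [-3.141, -0.0, -3.058]
force: [0.1, -1.9, 0.5]
width: 0.0004
```

Run:
```python
from h import *
i2=arm.grab_frame("scene")[:,:,::-1]
cv2.imwrite("pics/a5.png",cv2.resize(i2[110:240,270:470],(800,520),interpolation=cv2.INTER_CUBIC))
```

```text
(no output)
```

View pics/a5.png

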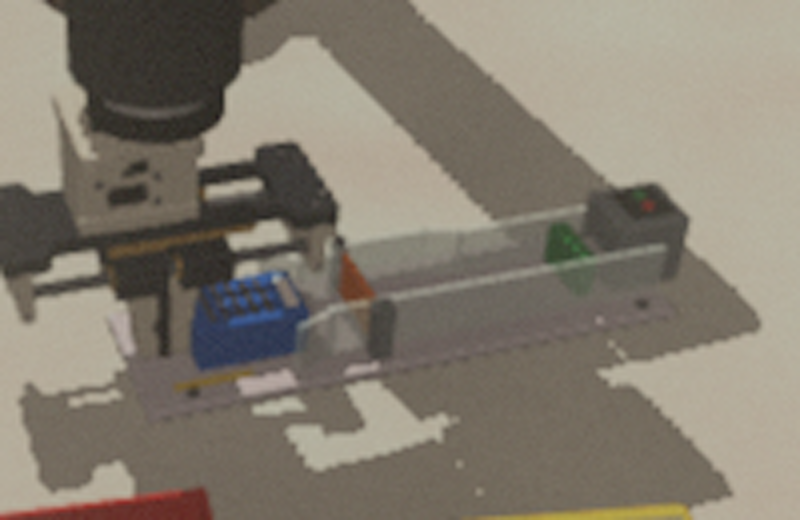

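The scene crop shows the fingers touching the module's rear, with the module square and entering the flare just short of the orange flap (350,285). The push friction is about 2 N.

Request:
{"fn": "move_arm", "kwargs": {"deltas": [[-0.25, 3, 0, 0, 0, 0], [-0.25, 3, 0, 0, 0, 0], [-0.25, 3, 0, 0, 0, 0], [-0.25, 3, 0, 0, 0, 0], [-0.25, 3, 0, 0, 0, 0]]}}

```text
t: 11.48
eef_pos: [0.5437, -0.0873, 0.1912]
ee_rot: [-3.142, 0.0, -3.058]
force: [0.2, -1.9, 0.9]
width: 0.0005
```

Request:
{"fn": "move_arm", "kwargs": {"deltas": [[-0.25, 3, 0, 0, 0, 0], [-0.25, 3, 0, 0, 0, 0], [-0.25, 3, 0, 0, 0, 0], [-0.25, 3, 0, 0, 0, 0], [-0.25, 3, 0, 0, 0, 0]]}}

```text
t: 11.9
eef_pos: [0.5424, -0.0723, 0.1912]
ee_rot: [-3.142, -0.0, -3.058]
force: [0.6, -4.5, 0.6]
width: 0.0003
```

Request:
{"fn": "move_arm", "kwargs": {"deltas": [[-0.17, 2, 0, 0, 0, 0], [-0.17, 2, 0, 0, 0, 0], [-0.17, 2, 0, 0, 0, 0], [-0.17, 2, 0, 0, 0, 0], [-0.17, 2, 0, 0, 0, 0]]}}

```text
t: 12.32
eef_pos: [0.5416, -0.0626, 0.1912]
ee_rot: [-3.141, -0.0, -3.058]
force: [0.8, -6.3, 0.8]
width: 0.0004
```

Request:
{"fn": "move_arm", "kwargs": {"deltas": [[-0.17, 2, 0, 0, 0, 0], [-0.17, 2, 0, 0, 0, 0], [-0.17, 2, 0, 0, 0, 0], [-0.17, 2, 0, 0, 0, 0], [-0.17, 2, 0, 0, 0, 0]]}}

```text
t: 12.73
eef_pos: [0.5415, -0.0533, 0.1917]
ee_rot: [-3.141, 0.002, -3.058]
force: [3.4, -9.9, 1.7]
width: 0.0005
```

Request:
{"fn": "move_arm", "kwargs": {"deltas": [[-0.08, 1, 0, 0, 0, 0], [-0.08, 1, 0, 0, 0, 0], [-0.08, 1, 0, 0, 0, 0], [-0.08, 1, 0, 0, 0, 0], [-0.08, 1, 0, 0, 0, 0]]}}

```text
t: 13.15
eef_pos: [0.5405, -0.0481, 0.1914]
ee_rot: [-3.141, 0.0, -3.058]
force: [1.5, -9.7, 1.3]
width: 0.0001
```

Run:
```python
from h import *
i2=arm.grab_frame("scene")[:,:,::-1]
print(arm.get_state()["force"])
cv2.imwrite("pics/a6.png",cv2.resize(i2[130:220,300:450],(800,480),interpolation=cv2.INTER_CUBIC))
```

```text
[ 1.35656876 -7.89852849  1.71718636]
```

View pics/a6.png

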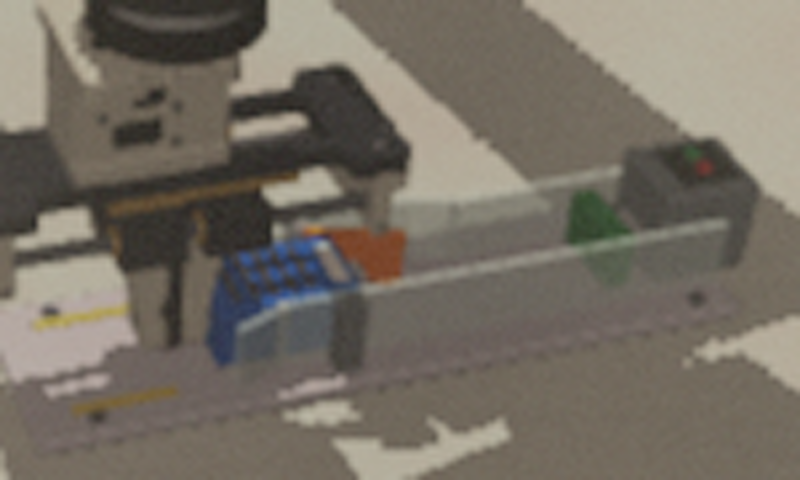

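The flap has swung open inwards and the module's front is in the gate, at about (345,290) in the crop. The module is square and the force is falling, so I'll continue.

Request:
{"fn": "move_arm", "kwargs": {"deltas": [[-0.17, 2, 0, 0, 0, 0], [-0.17, 2, 0, 0, 0, 0], [-0.17, 2, 0, 0, 0, 0], [-0.17, 2, 0, 0, 0, 0], [-0.17, 2, 0, 0, 0, 0]]}}

```text
t: 13.62
eef_pos: [0.5394, -0.0379, 0.1912]
ee_rot: [-3.141, -0.0, -3.059]
force: [1.1, -6.9, 1.4]
width: 0.0007
```

Request:
{"fn": "move_arm", "kwargs": {"deltas": [[-0.25, 3, 0, 0, 0, 0], [-0.25, 3, 0, 0, 0, 0], [-0.25, 3, 0, 0, 0, 0], [-0.25, 3, 0, 0, 0, 0], [-0.25, 3, 0, 0, 0, 0]]}}

```text
t: 14.03
eef_pos: [0.5381, -0.0226, 0.1911]
ee_rot: [-3.141, -0.0, -3.059]
force: [0.7, -6.1, 1.7]
width: 0.0006
```

Request:
{"fn": "move_arm", "kwargs": {"deltas": [[-0.25, 3, 0, 0, 0, 0], [-0.25, 3, 0, 0, 0, 0], [-0.25, 3, 0, 0, 0, 0], [-0.25, 3, 0, 0, 0, 0], [-0.25, 3, 0, 0, 0, 0]]}}

```text
t: 14.45
eef_pos: [0.5369, -0.0075, 0.1912]
ee_rot: [-3.141, -0.0, -3.059]
force: [0.6, -4.2, 1.1]
width: 0.0003
```

Request:
{"fn": "move_arm", "kwargs": {"deltas": [[-0.17, 2.2, 0, 0, 0, 0], [-0.17, 2.2, 0, 0, 0, 0], [-0.17, 2.2, 0, 0, 0, 0], [-0.17, 2.2, 0, 0, 0, 0], [-0.17, 2.2, 0, 0, 0, 0]]}}

```text
t: 14.87
eef_pos: [0.5362, 0.0037, 0.1912]
ee_rot: [3.142, 0.0, -3.058]
force: [1.4, -3.8, 1.1]
width: 0.0001
```

Request:
{"fn": "move_arm", "kwargs": {"deltas": [[-0.2, 2.5, 0, 0, 0, 0], [-0.2, 2.5, 0, 0, 0, 0], [-0.2, 2.5, 0, 0, 0, 0], [-0.2, 2.5, 0, 0, 0, 0], [-0.2, 2.5, 0, 0, 0, 0]]}}

```text
t: 15.28
eef_pos: [0.5352, 0.0163, 0.1912]
ee_rot: [3.142, 0.0, -3.058]
force: [1.3, -3.8, 0.5]
width: 0.0006
```

Request:
{"fn": "move_arm", "kwargs": {"deltas": [[-0.2, 2.5, 0, 0, 0, 0], [-0.2, 2.5, 0, 0, 0, 0], [-0.2, 2.5, 0, 0, 0, 0], [-0.2, 2.5, 0, 0, 0, 0], [-0.2, 2.5, 0, 0, 0, 0]]}}

```text
t: 15.7
eef_pos: [0.5342, 0.0288, 0.1912]
ee_rot: [3.142, 0.0, -3.058]
force: [2.1, -4.1, -0.1]
width: 0.0009
```

Request:
{"fn": "move_arm", "kwargs": {"deltas": [[-0.2, 2.5, 0, 0, 0, 0], [-0.2, 2.5, 0, 0, 0, 0], [-0.2, 2.5, 0, 0, 0, 0], [-0.2, 2.5, 0, 0, 0, 0], [-0.2, 2.5, 0, 0, 0, 0]]}}

```text
t: 16.12
eef_pos: [0.5332, 0.0413, 0.1912]
ee_rot: [3.141, 0.0, -3.058]
force: [1.7, -2.6, 0.2]
width: 0.0005
```

Request:
{"fn": "move_arm", "kwargs": {"deltas": [[-0.17, 2, 0, 0, 0, 0], [-0.17, 2, 0, 0, 0, 0], [-0.17, 2, 0, 0, 0, 0], [-0.17, 2, 0, 0, 0, 0], [-0.17, 2, 0, 0, 0, 0]]}}

```text
t: 16.53
eef_pos: [0.5323, 0.0511, 0.1912]
ee_rot: [3.142, 0.0, -3.058]
force: [2.4, -3.3, 0.4]
width: 0.0001
```

Run:
```python
from h import *
i2=arm.grab_frame("scene")[:,:,::-1]
print(arm.get_state()["force"])
cv2.imwrite("pics/a7.png",cv2.resize(i2[130:220,310:460],(800,480),interpolation=cv2.INTER_CUBIC))
```

```text
[ 1.00486927 -2.00450343 -0.18513289]
```

View pics/a7.png

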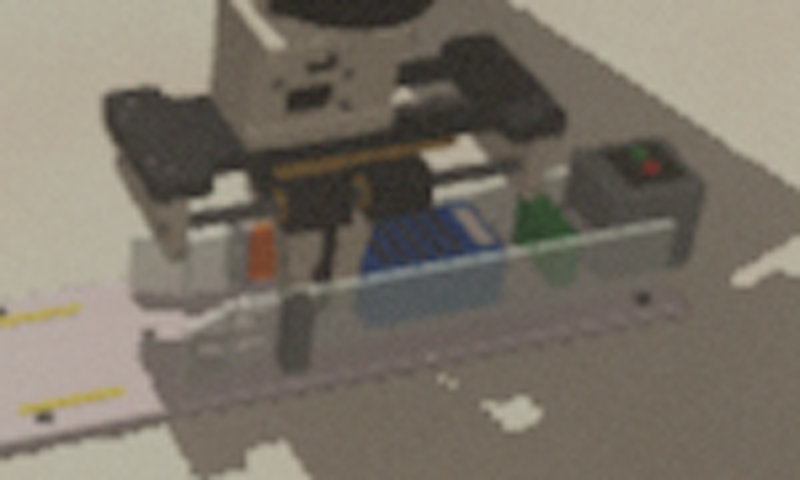

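In the crop the module is through the gate, with its connector just short of the green socket at about (545,235). The flap is held open at about (262,250), in or behind the hand. From here I'll go slowly and feel for the socket.

Request:
{"fn": "move_arm", "kwargs": {"deltas": [[-0.1, 1.4, 0, 0, 0, 0], [-0.1, 1.4, 0, 0, 0, 0], [-0.1, 1.4, 0, 0, 0, 0], [-0.1, 1.4, 0, 0, 0, 0], [-0.1, 1.4, 0, 0, 0, 0]]}}

```text
t: 17.0
eef_pos: [0.5318, 0.0581, 0.1912]
ee_rot: [3.142, 0.0, -3.058]
force: [2.2, -3.1, 0.2]
width: 0.0004
```

Request:
{"fn": "move_arm", "kwargs": {"deltas": [[-0.1, 1.2, 0, 0, 0, 0], [-0.1, 1.2, 0, 0, 0, 0], [-0.1, 1.2, 0, 0, 0, 0], [-0.1, 1.2, 0, 0, 0, 0], [-0.1, 1.2, 0, 0, 0, 0]]}}

```text
t: 17.42
eef_pos: [0.5312, 0.064, 0.1911]
ee_rot: [-3.141, -0.0, -3.058]
force: [1.8, -4.0, 0.5]
width: 0.0006
```

Request:
{"fn": "move_arm", "kwargs": {"deltas": [[-0.1, 1.2, 0, 0, 0, 0], [-0.1, 1.2, 0, 0, 0, 0], [-0.1, 1.2, 0, 0, 0, 0], [-0.1, 1.2, 0, 0, 0, 0], [-0.1, 1.2, 0, 0, 0, 0]]}}

```text
t: 17.83
eef_pos: [0.5307, 0.0698, 0.1911]
ee_rot: [-3.141, -0.0, -3.058]
force: [3.2, -9.9, 0.8]
width: 0.0003
```

The socket has been felt: the push force jumped from 4 N to 10 N at TCP y of about 0.065–0.070. I expect home about 10 mm further on.

Request:
{"fn": "move_arm", "kwargs": {"deltas": [[-0.08, 1, 0, 0, 0, 0], [-0.08, 1, 0, 0, 0, 0], [-0.08, 0.8, 0, 0, 0, 0], [-0.06, 0.7, 0, 0, 0, 0], [-0.04, 0.5, 0, 0, 0, 0]]}}

```text
t: 18.25
eef_pos: [0.5302, 0.0731, 0.1911]
ee_rot: [-3.14, -0.001, -3.058]
force: [2.4, -10.7, 1.1]
width: 0.0005
```

Request:
{"fn": "move_arm", "kwargs": {"deltas": [[-0.04, 0.5, 0, 0, 0, 0], [-0.04, 0.5, 0, 0, 0, 0], [-0.04, 0.5, 0, 0, 0, 0], [-0.03, 0.4, 0, 0, 0, 0], [-0.03, 0.3, 0, 0, 0, 0]]}}

```text
t: 18.67
eef_pos: [0.53, 0.075, 0.1911]
ee_rot: [-3.14, -0.002, -3.059]
force: [2.1, -10.9, 2.3]
width: 0.0005
```

Request:
{"fn": "move_arm", "kwargs": {"deltas": [[-0.03, 0.4, 0, 0, 0, 0], [-0.03, 0.3, 0, 0, 0, 0], [-0.03, 0.3, 0, 0, 0, 0], [-0.03, 0.3, 0, 0, 0, 0], [-0.03, 0.2, 0, 0, 0, 0]]}}

```text
t: 19.08
eef_pos: [0.5298, 0.0765, 0.1911]
ee_rot: [-3.14, -0.002, -3.059]
force: [2.7, -11.4, 1.5]
width: 0.0003
```

Request:
{"fn": "move_arm", "kwargs": {"deltas": [[-0.03, 0.3, 0, 0, 0, 0], [-0.03, 0.3, 0, 0, 0, 0], [-0.02, 0.2, 0, 0, 0, 0], [-0.02, 0.2, 0, 0, 0, 0], [-0.02, 0.2, 0, 0, 0, 0]]}}

```text
t: 19.5
eef_pos: [0.5297, 0.0777, 0.1911]
ee_rot: [-3.14, -0.002, -3.059]
force: [3.2, -11.6, 1.9]
width: 0.0006
```

Request:
{"fn": "move_arm", "kwargs": {"deltas": [[-0.02, 0.2, 0, 0, 0, 0], [-0.02, 0.2, 0, 0, 0, 0], [-0.02, 0.2, 0, 0, 0, 0], [-0.02, 0.2, 0, 0, 0, 0], [0, 0, 0, 0, 0, 0]]}}

```text
t: 19.92
eef_pos: [0.5297, 0.0787, 0.1911]
ee_rot: [-3.14, -0.001, -3.059]
force: [2.2, -10.1, 0.9]
width: 0.0003
```

Request:
{"fn": "move_arm", "kwargs": {"deltas": [[-0.02, 0.2, 0, 0, 0, 0], [-0.02, 0.2, 0, 0, 0, 0], [-0.02, 0.2, 0, 0, 0, 0], [-0.02, 0.1, 0, 0, 0, 0], [0, 0, 0, 0, 0, 0]]}}

```text
t: 20.33
eef_pos: [0.5296, 0.0794, 0.1911]
ee_rot: [-3.14, -0.001, -3.059]
force: [3.5, -9.9, 1.6]
width: 0.0008
```

Request:
{"fn": "move_arm", "kwargs": {"deltas": [[-0.02, 0.2, 0, 0, 0, 0], [-0.02, 0.2, 0, 0, 0, 0], [-0.02, 0.1, 0, 0, 0, 0], [-0.02, 0.1, 0, 0, 0, 0], [0, 0, 0, 0, 0, 0]]}}

```text
t: 20.75
eef_pos: [0.5295, 0.0798, 0.1911]
ee_rot: [-3.14, -0.001, -3.059]
force: [2.2, -10.8, 0.7]
width: 0.0004
```

Request:
{"fn": "move_arm", "kwargs": {"deltas": [[-0.02, 0.2, 0, 0, 0, 0], [0, 0.1, 0, 0, 0, 0], [-0.02, 0.1, 0, 0, 0, 0], [0, 0.1, 0, 0, 0, 0], [0, 0, 0, 0, 0, 0]]}}

```text
t: 21.17
eef_pos: [0.5295, 0.08, 0.1912]
ee_rot: [-3.139, -0.002, -3.059]
force: [4.5, -13.2, 2.6]
width: 0.0006
```

Request:
{"fn": "move_arm", "kwargs": {"deltas": [[0, 0.1, 0, 0, 0, 0], [0, 0.1, 0, 0, 0, 0], [0, 0.1, 0, 0, 0, 0], [0, 0, 0, 0, 0, 0], [0, 0, 0, 0, 0, 0]]}}

```text
t: 21.58
eef_pos: [0.5294, 0.0801, 0.1911]
ee_rot: [-3.139, -0.002, -3.059]
force: [4.3, -15.9, 2.1]
width: -0.0001
```

The hard stop is reached: sliding took about 10.5 N, then the force rose steadily to 16 N with almost no motion. That is about 10–14 mm after first contact. I'll ease back 2 mm to unload, then go straight up.

Request:
{"fn": "move_arm", "kwargs": {"deltas": [[0, -1, 0, 0, 0, 0], [0.1, -1, 0, 0, 0, 0], [0.1, -1, 0, 0, 0, 0], [0, 0, 0, 0, 0, 0], [0, 0, 0, 0, 0, 0]]}}

```text
t: 22.0
eef_pos: [0.5301, 0.0791, 0.1912]
ee_rot: [3.141, 0.001, -3.058]
force: [1.9, -1.4, -0.2]
width: 0.0003
```

Request:
{"fn": "move_arm", "kwargs": {"deltas": [[0, 0, 5, 0, 0, 0], [0, 0, 8, 0, 0, 0], [0, 0, 10, 0, 0, 0], [0, 0, 10, 0, 0, 0], [0, 0, 10, 0, 0, 0]]}}

```text
t: 22.42
eef_pos: [0.5297, 0.0788, 0.2355]
ee_rot: [3.142, -0.0, -3.058]
force: [-0.1, -0.6, 0.1]
width: 0.0004
```

Request:
{"fn": "move_arm", "kwargs": {"deltas": [[0, 0, 20, 0, 0, 0], [0, 0, 20, 0, 0, 0], [0, 0, 20, 0, 0, 0], [0, 0, 20, 0, 0, 0], [0, 0, 20, 0, 0, 0]]}}

```text
t: 22.83
eef_pos: [0.5294, 0.0785, 0.3363]
ee_rot: [3.141, 0.0, -3.058]
force: [0.4, 0.4, -0.0]
width: 0.0003
```

Request:
{"fn": "move_arm", "kwargs": {"deltas": [[0, -36, 0, 0, 0, 0], [0, -36, 0, 0, 0, 0], [0, -36, 0, 0, 0, 0], [0, -36, 0, 0, 0, 0], [0, -36, 0, 0, 0, 0]]}}

```text
t: 23.25
eef_pos: [0.5292, -0.1027, 0.3355]
ee_rot: [3.141, 0.001, -3.058]
force: [0.9, 0.5, 0.1]
width: 0.0006
```

Request:
{"fn": "move_arm", "kwargs": {"deltas": [[-20, -36, 0, 0, 0, 0], [-20, -36, 0, 0, 0, 0], [-20, -36, 0, 0, 0, 0], [-20, -36, 0, 0, 0, 0], [-20, -36, 0, 0, 0, 0]]}}

```text
t: 23.67
eef_pos: [0.4282, -0.2825, 0.3354]
ee_rot: [-3.142, 0.001, -3.058]
force: [2.0, 0.2, -0.1]
width: 0.0004
```

Run:
```python
from h import *
s=arm.get_state();print(s["t"],s["eef_pos"].round(3),s["force"].round(1))
im=arm.grab_frame("top")[:,:,::-1].copy();i2=arm.grab_frame("scene")[:,:,::-1]
cv2.imwrite("pics/a8.png",np.vstack([cv2.resize(im[200:290,110:350],(800,300),interpolation=cv2.INTER_CUBIC),cv2.resize(i2[145:235,285:525],(800,300),interpolation=cv2.INTER_CUBIC)]))
for n,z in(("module",.008),("bin",0),("meter",0),("spool",0)):
    print(n,[(round(r["score"],2),at_z("top",r["xy"],z)[:2].round(4)) for r in arm.spot_point(n,"top")[:1]])
```

```text
23.6667 [ 0.428 -0.283  0.335] [ 2.   0.2 -0.1]
module [(0.9, array([0.5202, 0.1324]))]
bin [(0.94, array([ 0.7604, -0.1801]))]
meter [(0.96, array([0.7684, 0.0607]))]
spool [(0.69, array([ 0.6971, -0.3535]))]
```

View pics/a8.png

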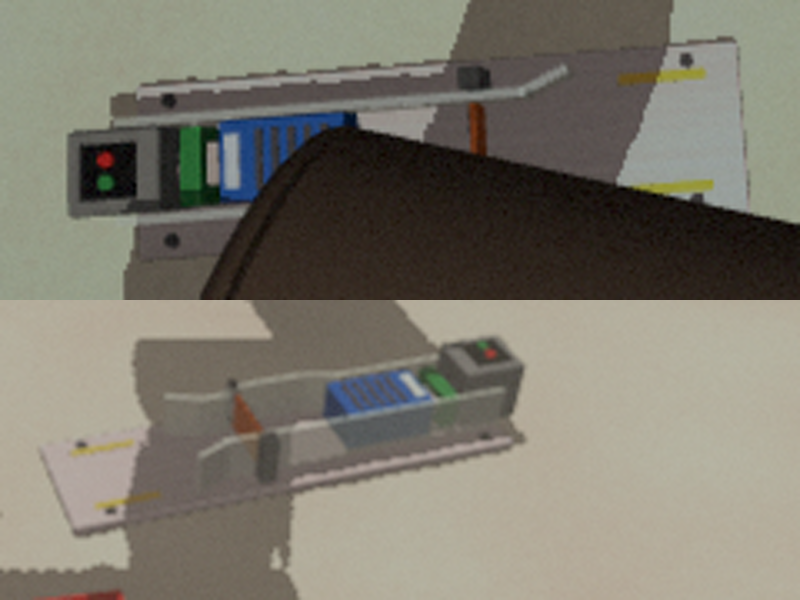

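The flap is shut at about (478,130) and the connector is on the green socket. The socket's rod, which showed earlier between the socket and the head, is no longer visible. I'll check the bystanders by colour masks and then hand in.

Run:
```python
from h import *
a=cv2.imread("pics/top0.png");b=arm.grab_frame("top")[:,:,::-1].copy()
for n,(x,y,w,h) in dict(bin=(326,96,73,63),meter=(197,94,80,50),spool=(432,140,42,38)).items():
    g=[cv2.Canny(cv2.cvtColor(i[y:y+h,x:x+w],cv2.COLOR_BGR2GRAY),50,150).astype(np.float32) for i in(a,b)]
    print(n,cv2.phaseCorrelate(cv2.GaussianBlur(g[0],(5,5),0),cv2.GaussianBlur(g[1],(5,5),0)))
print(arm.job_done())
```

```text
bin ((0.25240632725608236, 0.1043243708459336), 0.749535027941068)
meter ((-0.07026534352018388, 0.160692437072953), 0.8144846930503845)
spool ((0.4845350082313864, -0.17462759124984117), 0.6803929429584079)
the job is handed in; nothing more can be done
None
```

The blue module is docked in the tester with the socket pressed home and the flap shut behind it. The job was handed in at about 24 s of the 70 s allowed.

- **Loading:** I gripped the module across its width (46 mm measured) and set it on the apron with the connector towards the flap. I then pushed it from behind with the closed fingers, and the flap took about 10 N at most.
- **Socket:** I felt it where the push force jumped from 4 N to about 10 N. It slid at about 10–11 N until a hard stop, where the force rose to 16 N with almost no movement. That peak stayed under the 20 N limit.
- **Taking the hand out:** I eased back 2–3 mm to unload and lifted straight up.

**Last checks**
- The final scene picture shows the connector against the socket and the flap shut; the top view agrees, though the arm hides part of the chute there.
- The bin, meter and spool shifted less than 0.5 px between the first and last pictures. The trained networks' positions for them differed by up to about 10 mm between looks, which I put down to detection noise because the arm never touched them.
- When I set the module down on the apron the wrist briefly read 26 N downwards, below the limits.
- The 10 mm socket stroke was judged from the force stop and the pictures, not measured directly.

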